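Clamp the tin and hold the lid press down

TASK

The filled tin stands loose in the vise of the hand lid press, its plug lid set in but standing proud: crank the vise handle clockwise until the rubber pad holds the tin snugly in the V-jaw without crushing it, then bring the press lever down to its stop so that the lid is pushed home flush, and keep it held down there: finish while still holding the lever on its stop, so that the sealing ring can take. Leave the other things on the table where they are.

Things in the scene. Friction and masses are not known exactly. Their poses are not given: they have to be found in the camera images.
- press: Grey bench lid press, fixed, 260 x 225 mm on plan, 290 high. Origin: on the table under the ram = axis of a tin seated in the V-jaw. x: to the column (at x 100; operator's side is -x), y: from V-jaw (-y) to crank (+y), z up. Base plate 20 mm thick, x -115..145, y -105..120. Vise screw along y at x 0, height 85. Ram guide arm over the tin at height 168..204. Lever pivot at x 100, height 235.
- vjaw: The fixed steel V-jaw of the vise (90 degree V opening towards +y of the press). Origin and axes are those of the press. A tin seated in the V has its axis at x 0, y 0 of the press.
- pad: Black rubber pad on the moving jaw, 62 mm wide, 50 mm high. Origin: centre of the face that touches the tin (looks to -y of the press, height 85 mm); axes as the press. The rubber gives under load, 3 N per mm up to 8 mm, and is hard after that.
- jaw (a joint): Travel of the moving jaw in m: 0 open, growing as it closes (to -y of the press), 8 mm per turn of the crank. The pad's free face is at press y = 49 mm minus this travel, so it meets a seated tin at 0.016; each mm more squeezes the rubber 1 mm. Stays where left. A tin not yet in the V is pushed along the base plate into it.
- crank (a joint): Angle of the vise crank in rad, several turns, growing as it closes the jaw (clockwise seen from the crank's end, +y of the press). At 0 and every 2 pi the crank points straight up; a little more moves the handle to -x of the press. Turns easily (about 1.5 N at the handle) and stays where left.
- crank_grip: Black round crank handle, 20 mm diameter, 56 mm long, lying along y of the press, spinning freely on its pin. Origin: its middle; it runs in an upright circle of radius 45 mm about the screw (press x 0, y 175, height 85 mm), 40 to 130 mm over free table. Crank arm and hub end at y 143. Can be pinched from above and led round, gripper pointing down throughout.
- lever (a joint): Angle of the press lever in rad: 0 fully up (where the return spring holds it), growing as it is pulled down, 0.24 on its stop (lever level). The ram goes down 0.1 m per rad.
- lever_grip: Black round grip at the operator's end of the press lever, 28 mm diameter, 120 mm long. Origin: its middle, 240 mm from the pivot; x along the lever to the pivot, y as the press. About 292 mm over the table with the lever up, 235 on the stop; it tilts 0.24 rad between. Takes 2 N at first, about 16 N on the stop with a tin in place; let go, it springs up.
- platen_face (a point): Centre of the underside of the rubber pressing disc (48 mm diameter) under the ram; 142 mm over the table with the lever up, about 15 mm above the lid. The rubber gives 8 N per mm.
- tin: Bare metal tin, 66 mm diameter, 100 mm high, about 0.35 kg, standing loose on the base plate between the jaws. Origin: centre of its underside; z up.
- lid (a joint): How far the tin's lid (55 mm disc) has been pushed in, in m: 0 as it starts, 7 mm proud of the rim; 0.006 home, flush with the rim to 1 mm. It moves under about 12 N and stays where it is.
- closed_tin: Bystander: a closed tin of the same size, standing on the table beyond the V-jaw side of the press. Origin: centre of its underside.
- spare_lid: Bystander: a loose plug lid, 55 mm diameter, 10 mm thick, lying on the table before the press on the operator's side. Origin: centre of its underside.
- marker: Bystander: black marker pen, 120 mm long, 14 mm thick, lying before the press.
- mallet: Bystander: mallet with a wooden handle, 260 mm long, lying left of the press.
- scoop: Bystander: steel scoop, 190 mm long, 42 mm high, lying at the left.
- tape_roll: Bystander: roll of tape, 96 mm across, 48 mm high, lying at the right.

How it is judged:
By the outcome, as a careful person would: the job done as asked, in the order asked, and still so for the second after the job is handed in, while the arm keeps its last pose, push and grip.
It also fails if it takes over 58 s, if anything falls off the work surface, if the arm or the gripper's body presses on something with over 40 N, if the wrist force passes 120 N, or if a joint passes its speed limit or range.

ROBOT

A 6-joint arm with a two-finger parallel gripper is mounted at the origin on the work surface. World frame = base frame: x ahead of the robot, y to its left, z up, the work surface at z = 0. Lengths are in m, angles in degrees, forces in N, time in s.
With the tool pointing down it reaches from about 0.425 to 0.95 m from the base axis. Payload 14.7 kg.
Tool frame: the origin (TCP) lies at the very end of the fingers, on their centre line; the grasp point (between the pads) lies 19 mm behind it (arm.grip_point_offset is the distance from the TCP to the grasp point, in m); z points along the fingers, y is the line along which they close (so a half turn about z gives the same grasp; the last joint's range is limited). The gripper opens to 85 mm and grips with 20 to 120 N. Pads are 22 mm wide; open, the fingers measure 114 mm over their backs; the gripper's body (76 mm by 85 mm) begins 54 mm behind the grasp point. The pads swing forward as they close: fully open they stand 13 mm farther back than shut.
Start: joints at [64.939, 27.513, 91.461, -0, 61.026, -2.67], TCP at [0.248, 0.601, 0.198] pointing down, gripper open.
Joint ranges: [-157.49, 157.49], [-46.99, 117.5], [13.45, 153.17], [-89.5, 269.5], [5.16, 153.95], [-167.48, 167.48]. Speed limits (degrees/s): [108.29, 108.29, 136.94, 172.46, 172.46, 172.46].

INTERFACE

Orientations are given as a 3x3 rotation matrix whose columns are the frame's x, y, z axes.
In Python, from rig import arm gives the robot as it stands.
- The arm moves only by the tool servo_tool, never from a script. Its argument "motion" is a list of rows, each an object with "jaw": the finger opening in cm, from 0 to 8.54; "offset": the shift along the tool's x, y, z in cm, a list of three; "yaw": the turn about the tool's z in degrees. In form: [{"jaw": jaw, "offset": [tx, ty, tz], "yaw": yaw}, ...]. A call has 1 to 20 rows; each row shifts and turns the commanded pose from where the row before left it, along the tool's axes as they then stand; what a row does not reach is not made up. A row lasts 1/12 s, in which the tool goes at most 41.7 mm and 7.16 degrees, less where a joint would pass 70% of its speed; a pose out of reach is approached as far as the arm can. A call with a gripper value outside its range is refused whole. The fingers move at their own pace and stop on an object; "squeeze" is the grip in N (left out, the last holds). Time passes only in rows, so rows that do not move let the fingers close. It gives the time, the measured TCP pose, the force, the opening and the grip force at its end, in the units of the state.
- arm.read_state(): the state, without advancing time (a new reading comes with each control period).
- arm.get_image(name): name is "side" or "top"; returns (picture, depth): 400x640x3 uint8, red, green, blue; 400x640 float32, m along the optical axis (not along the pixel's ray), 0 where there is no reading.
- arm.calibration(name): a dict with "K" (3x3 intrinsics, pixels), "R" (3x3) and "t" (3): a world point X has camera coordinates R X + t. Camera axes: x right, y down, z forward; pixel columns grow to the right and rows downward; lengths in m; the calibration is good to about 2 mm. A picture is of the moment at which its call begins. calibration takes no time and is no camera call.
- arm.sign_off(): hands the job in; it is judged then, once.
Trained networks look in the newest picture that a camera, given by its name, has taken for a name from the list of things; names that differ only in an ending like _2 or _b are one class to them, and where a whole thing is asked for, a point or a joint stands for the part that bears it (a point fixed in the world has none). Each returns a list of dicts, best first, with "p" (0 to 1); they miss things now and then, are a little off and sometimes report something else, mostly with a low value. They report only what shows in the picture. A call takes as long as a camera call.
- arm.silhouettes(camera, target): "region" (400x640 bool, what is visible of it).
- arm.pinpoint(camera, target): "position" ([x, y, z] in m, in world coordinates, good to about 4 mm: a listed point, or the origin of a listed thing).
The state is a dict: "t": time; "joint_pos": joint angles; "joint_vel": joint speeds; "joint_efforts": joint torques, N m; "eef_pos": TCP position; "tool_rot": TCP orientation; "wrist_force": force on the tool from outside, world axes, zero at the start; "torque": the same for the moment, N m; "grip_width": finger opening in m; "finger_force": force on a finger pad.
Only numpy, scipy, OpenCV 4.12 (cv2) and the standard library are available. Lean on these libraries where they do the work, as an engineer would, in place of code of your own. Each camera call takes 0.05 s, during which the arm holds its last target. There are 200 camera calls.

## Working session

There is one attempt and no reset: what is moved stays moved. The work goes in short steps, Python scripts to look and compute and a tool call to move; the robot and the scene stay as the last step left them, time stands still between calls to the robot, and variables do not carry over. Pictures are saved under pics/ and viewed, at most 10 in all, crops included, and the job is handed in when it is done.

Besides the shell and the picture viewer there is one more tool, called after "Emit:" as name(argument=value, ...), one argument or row to a line, values as JSON. servo_tool: Moves the arm, as the interface text tells. Its arguments: {"type":"object","properties":{"motion":{"type":"array","items":{"type":"object","properties":{"jaw":{"type":"number"},"offset":{"type":"array","items":{"type":"number"}},"yaw":{"type":"number"}}}},"squeeze":{"type":"number"}},"required":["motion"]}

```bash
mkdir -p pics; cat > h.py <<'E'
import numpy as np, cv2
from rig import arm
np.set_printoptions(precision=4,suppress=True)
def px(cam,X):
    c=arm.calibration(cam); p=c['K']@(np.array(c['R'])@np.array(X)+np.array(c['t'])); return p[:2]/p[2]
E
python3 - <<'E'
from h import *
s=arm.read_state(); print(s['t'],s['eef_pos'],s['tool_rot'])
ims=[]
for c in ('side','top'):
    im,d=arm.get_image(c); cv2.imwrite(f'pics/{c}0.png',im[:,:,::-1])
    for n in ('press','tin','crank_grip','lever_grip','pad','platen_face','closed_tin','spare_lid','marker','mallet','scoop','tape_roll'):
        r=arm.pinpoint(c,n)
        for q in r[:2]: print(c,n,round(q['p'],2),np.array(q['position']),px(c,q['position']))
print(arm.read_state()['t'])
E
```

```text
0.0 [0.2474 0.6006 0.1979] [[-0.9246  0.381  -0.0005]
 [ 0.381   0.9246 -0.0011]
 [ 0.     -0.0012 -1.    ]]
side tin 0.63 [ 0.5659 -0.076   0.02  ] [339.7039 234.8045]
side crank_grip 0.45 [0.522  0.0883 0.0632] [294.8539 207.3936]
side crank_grip 0.22 [ 0.6605  0.4377 -0.0011] [259.7273 148.6858]
side lever_grip 0.55 [ 0.4417 -0.0846  0.2967] [312.2496 206.2619]
side pad 0.63 [ 0.5681 -0.0333  0.0834] [330.7425 215.7894]
side platen_face 0.41 [ 0.5675 -0.08    0.1429] [341.5316 212.7047]
side closed_tin 0.72 [ 0.5943 -0.2655  0.0006] [389.4068 266.7839]
side spare_lid 0.56 [ 0.6565  0.4373 -0.0004] [258.9981 149.1369]
side spare_lid 0.45 [ 0.3911 -0.0694  0.0027] [300.5931 269.9304]
side marker 0.67 [ 0.4422 -0.0844  0.2953] [312.3444 206.4336]
side marker 0.59 [ 0.4203 -0.2596 -0.0016] [351.5048 302.4383]
side mallet 0.61 [0.394  0.4214 0.0005] [207.0979 188.4274]
side scoop 0.66 [ 0.6599  0.437  -0.002 ] [259.7566 149.0154]
side tape_roll 0.58 [ 0.6113 -0.4698  0.0034] [446.2633 303.5295]
top press 0.7 [ 0.5686 -0.0817  0.0008] [336.3743 211.2768]
top press 0.2 [ 0.566  -0.0326  0.0862] [322.3533 209.1865]
top tin 0.6 [ 0.5655 -0.0799  0.0183] [336.1222 211.6415]
top crank_grip 0.46 [0.5222 0.0895 0.0636] [284.2662 223.3643]
top lever_grip 0.85 [ 0.4359 -0.0859  0.2906] [344.2107 250.567 ]
top pad 0.66 [ 0.5666 -0.0317  0.0828] [322.0535 209.1173]
top spare_lid 0.59 [ 0.3931 -0.0651 -0.0013] [331.5294 263.3409]
top marker 0.56 [ 0.4205 -0.2658  0.0014] [391.2869 255.2926]
top mallet 0.9 [ 0.3914  0.4208 -0.004 ] [186.6929 263.4221]
top mallet 0.39 [ 0.5905 -0.2643  0.0005] [389.8182 205.097 ]
top scoop 0.79 [0.6569 0.4396 0.0016] [184.0134 185.0522]
top tape_roll 0.82 [ 0.6081 -0.4776 -0.004 ] [451.4886 200.3976]
top tape_roll 0.62 [ 0.3906 -0.0634  0.0015] [331.0566 264.1238]
1.3
```

View pics/side0.png

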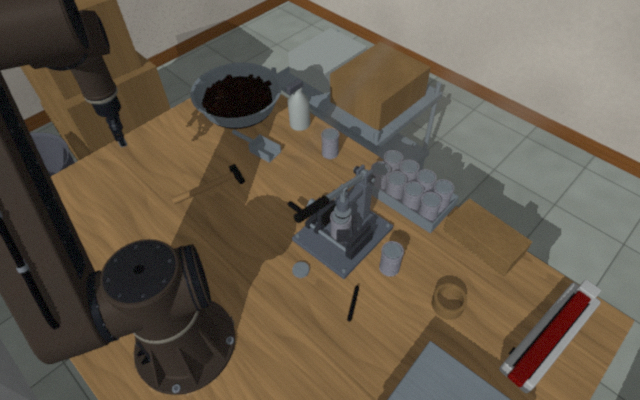

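View pics/top0.png

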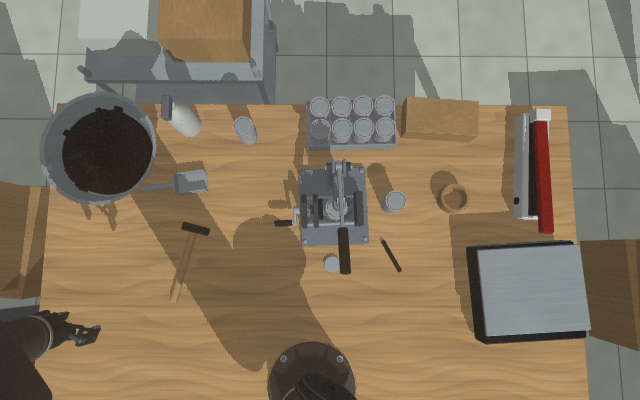

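The side view shows the press at about (340,225), with the crank grip at (297,210) and the lever grip at (313,207). The top view shows the crank grip at (284,223) and the lever grip at (344,250). The two views agree. Next I fit the press pose and check the crank grip and lever grip against depth.

```bash
python3 - <<'E'
from h import *
from scipy.optimize import least_squares
obs=[]
for c in ('side','top'):
    im,d=arm.get_image(c)
    cal=arm.calibration(c);K,R,t=[np.array(cal[k]) for k in 'KRt']
    for n in ('crank_grip','lever_grip'):
        r=arm.silhouettes(c,n)
        for q in r[:1]:
            m=q['region']&(d>0); v,u=np.nonzero(m); z=d[v,u]
            P=(np.linalg.inv(K)@np.c_[u*z,v*z,z].T-t[:,None]).T@R
            print(c,n,round(q['p'],2),m.sum(),'med',np.median(P,0),'lo',np.percentile(P,5,0),'hi',np.percentile(P,95,0))
    for n in ('press','pad','crank_grip','lever_grip','platen_face','tin'):
        for q in arm.pinpoint(c,n)[:1]:
            if q['p']>.4: obs.append((c,n,np.array(q['position'])))
    if c=='top': cv2.imwrite('pics/crop1.png',cv2.resize(im[140:300,250:420,::-1],None,fx=3.5,fy=3.5,interpolation=cv2.INTER_CUBIC))
def mod(p,n):
    x,y,w,th=p; j=.008*th/(2*np.pi)
    L={'press':(0,0,0),'pad':(0,.049-j,.085),'crank_grip':(-.045*np.sin(th),.175,.085+.045*np.cos(th)),'lever_grip':(.1-.24*np.cos(.24),0,.235+.24*np.sin(.24)),'platen_face':(0,0,.142)}[n]
    c,s=np.cos(w),np.sin(w); return np.array([x+c*L[0]-s*L[1],y+s*L[0]+c*L[1],L[2]])
o=[q for q in obs if q[1]!='tin']
f=least_squares(lambda p:np.concatenate([mod(p,n)-P for _,n,P in o]),[.567,-.081,.03,2.07],loss='soft_l1',f_scale=.004,x_scale=[.01,.01,.05,.1])
p=f.x; print('fit x y yaw th',p[:2],np.degrees(p[2:]))
for c,n,P in obs: print(c,n,P,(P-mod(p,n)) if n!='tin' else '')
print('grip model',mod(p,'crank_grip'),arm.read_state()['t'])
E
```

```text
side crank_grip 0.69 664 med [ 0.5785 -0.2717  0.0938] lo [ 0.5612 -0.2946  0.0082] hi [ 0.6169 -0.2401  0.104 ]
side lever_grip 0.84 393 med [ 0.4289 -0.0921  0.3029] lo [ 0.3794 -0.0999  0.2862] hi [ 0.489  -0.0772  0.3169]
top crank_grip 0.5 96 med [0.523  0.0994 0.0675] lo [0.5159 0.0739 0.0618] hi [0.533  0.119  0.0722]
top lever_grip 0.79 554 med [ 0.4373 -0.0843  0.3002] lo [ 0.3853 -0.0997  0.006 ] hi [ 0.494  -0.072   0.3155]
fit x y yaw th [ 0.5689 -0.0786] [  1.7694 117.5179]
side press [ 0.5728 -0.0796  0.003 ] [ 0.0039 -0.001   0.003 ]
side pad [ 0.5696 -0.0309  0.0821] [ 0.0021  0.0014 -0.0029]
side crank_grip [0.5241 0.0951 0.0654] [0.0005 0.     0.0012]
side lever_grip [ 0.4405 -0.082   0.2921] [0.0046 0.0007 0.0001]
side platen_face [ 0.5682 -0.0798  0.1433] [-0.0007 -0.0012  0.0013]
side tin [ 0.5638 -0.078   0.0232] 
top press [ 0.5655 -0.079   0.0002] [-0.0034 -0.0004  0.0002]
top pad [ 0.5669 -0.0302  0.0848] [-0.0006  0.0021 -0.0002]
top crank_grip [0.5251 0.0919 0.0639] [ 0.0015 -0.0032 -0.0003]
top lever_grip [ 0.434  -0.0866  0.2926] [-0.0019 -0.0039  0.0006]
top platen_face [ 0.3923 -0.0666  0.0042] [-0.1766  0.012  -0.1378]
top tin [ 0.569  -0.0793  0.02  ] 
grip model [0.5236 0.0951 0.0642] 2.2
```

View pics/crop1.png

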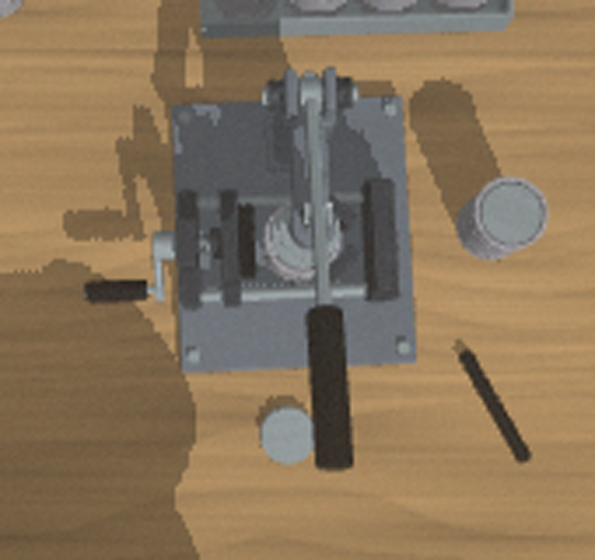

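The top crop shows the crank handle at (117,291) and the lever grip lying along press x at (330,388). The tin sits under the ram at (303,240). The fit residuals are within 5 mm, apart from one outlier. Moving above the crank handle now.

Emit:
servo_tool(
  motion=[
    {"jaw": 8, "offset": [-2.78, -2.21, 0.2], "yaw": 0},
    {"jaw": 6, "offset": [-2.78, -2.21, 0.2], "yaw": 0},
    {"jaw": 6, "offset": [-2.78, -2.21, 0.2], "yaw": 0},
    {"jaw": 6, "offset": [-2.78, -2.21, 0.2], "yaw": 0},
    {"jaw": 6, "offset": [-2.78, -2.21, 0.2], "yaw": 0},
    {"jaw": 6, "offset": [-2.78, -2.21, 0.2], "yaw": 0},
    {"jaw": 6, "offset": [-2.78, -2.21, 0.2], "yaw": 0},
    {"jaw": 6, "offset": [-2.78, -2.21, 0.2], "yaw": 0},
    {"jaw": 6, "offset": [-2.78, -2.21, 0.2], "yaw": 0},
    {"jaw": 6, "offset": [-2.78, -2.21, 0.2], "yaw": 0},
    {"jaw": 6, "offset": [-2.78, -2.21, 0.2], "yaw": 0},
    {"jaw": 6, "offset": [-2.78, -2.21, 0.2], "yaw": 0},
    {"jaw": 6, "offset": [-2.78, -2.21, 0.2], "yaw": 0},
    {"jaw": 6, "offset": [-2.78, -2.21, 0.2], "yaw": 0},
    {"jaw": 6, "offset": [-2.78, -2.21, 0.2], "yaw": 0},
    {"jaw": 6, "offset": [-2.78, -2.21, 0.2], "yaw": 0},
    {"jaw": 6, "offset": [0, 0, 0], "yaw": 6.5},
    {"jaw": 6, "offset": [0, 0, 0], "yaw": 6.5},
    {"jaw": 6, "offset": [0, 0, 0], "yaw": 6.5},
    {"jaw": 6, "offset": [0, 0, 0], "yaw": 6.5},
  ],
  squeeze=20,
)

```text
t: 3.87
eef_pos: [0.5243, 0.1042, 0.1665]
tool_rot: [[-0.659, 0.752, 0.0], [0.752, 0.659, 0.0], [-0.0, 0.0, -1.0]]
wrist_force: [0.1, 0.4, -0.1]
grip_width: 0.06
finger_force: 0.0
```

Emit:
servo_tool(
  motion=[
    {"jaw": 6, "offset": [0, 0, 0], "yaw": 6.6},
    {"jaw": 6, "offset": [0, 0, 0], "yaw": 6.6},
    {"jaw": 6, "offset": [0, 0, 0], "yaw": 6.6},
    {"jaw": 6, "offset": [0, 0, 0], "yaw": 6.6},
    {"jaw": 6, "offset": [0, 0, 0], "yaw": 6.6},
    {"jaw": 6, "offset": [0, 0, 0], "yaw": 6.6},
    {"jaw": 6, "offset": [0, 0, 0], "yaw": 0},
    {"jaw": 6, "offset": [0, 0, 0], "yaw": 0},
  ],
)

```text
t: 4.53
eef_pos: [0.5242, 0.1046, 0.1666]
tool_rot: [[-0.039, 0.999, 0.0], [0.999, 0.039, 0.0], [0.0, 0.0, -1.0]]
wrist_force: [-0.2, 0.6, -1.5]
grip_width: 0.0602
finger_force: 0.0
```

Emit:
servo_tool(
  motion=[
    {"jaw": 6, "offset": [0, -0.1, 3], "yaw": 0},
    {"jaw": 6, "offset": [0, 0, 3], "yaw": 0},
    {"jaw": 6, "offset": [0, 0, 3], "yaw": 0},
    {"jaw": 6, "offset": [0, 0, 2.2], "yaw": 0},
    {"jaw": 6, "offset": [0, 0, 1], "yaw": 0},
    {"jaw": 5, "offset": [0, 0, 0], "yaw": 0},
  ],
)

```text
t: 5.03
eef_pos: [0.5217, 0.1044, 0.0426]
tool_rot: [[-0.038, 0.999, -0.004], [0.999, 0.038, -0.001], [-0.0, -0.004, -1.0]]
wrist_force: [-0.7, 0.4, -0.5]
grip_width: 0.0504
finger_force: 0.0
```

```bash
python3 - <<'E'
from h import *
im,d=arm.get_image('top'); a=im[170:270,230:350,::-1]
im2,d=arm.get_image('side'); b=im2[150:250,240:360,::-1]
cv2.imwrite('pics/chk2.png',np.hstack([cv2.resize(q,None,fx=3.3,fy=3.3,interpolation=cv2.INTER_CUBIC) for q in (a,b)]))
s=arm.read_state();print(s['eef_pos'],s['wrist_force'],s['joint_pos'])
E
```

```text
[0.5235 0.1046 0.0451] [-0.2368  0.5069  1.0286] [  8.0491  30.5156 114.2817  -0.0003  35.1928   5.9459]
```

View pics/chk2.png

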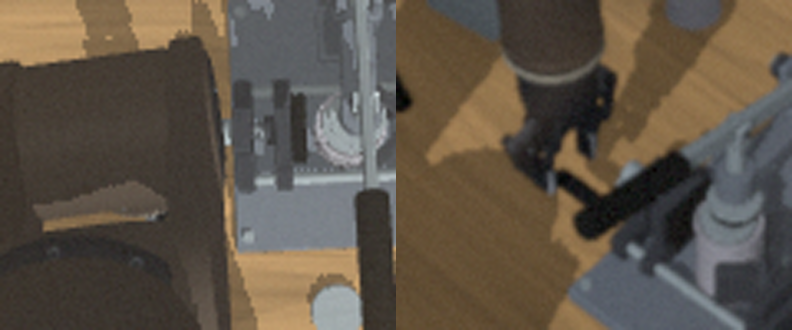

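In the side crop, at about (550,180), the handle end lies between the two open fingers. Closing on it.

Emit:
servo_tool(
  motion=[
    {"jaw": 1, "offset": [0, 0, 0], "yaw": 0},
    {"jaw": 1, "offset": [0, 0, 0], "yaw": 0},
    {"jaw": 1, "offset": [0, 0, 0], "yaw": 0},
    {"jaw": 1, "offset": [0, 0, 0], "yaw": 0},
    {"jaw": 1, "offset": [0, 0, 0], "yaw": 0},
    {"jaw": 1, "offset": [0, 0, 0], "yaw": 0},
  ],
  squeeze=20,
)

```text
t: 5.63
eef_pos: [0.5233, 0.1046, 0.0448]
tool_rot: [[-0.035, 0.999, 0.0], [0.999, 0.035, 0.0], [0.0, 0.0, -1.0]]
wrist_force: [-0.0, -1.4, 0.7]
grip_width: 0.01
finger_force: 0.0
```

```bash
python3 - <<'E'
from h import *
im2,d=arm.get_image('side'); b=im2[160:240,255:335,::-1]
cv2.imwrite('pics/chk3.png',cv2.resize(b,None,fx=7,fy=7,interpolation=cv2.INTER_CUBIC))
for n in ('crank_grip',):
  for q in arm.pinpoint('side',n)[:2]: print(q)
s=arm.read_state();print(s['eef_pos'],s['wrist_force'],s['grip_width'],s['finger_force'],px('side',s['eef_pos']),px('side',np.array(s['eef_pos'])+[0,0,.019]),px('side',[.5233,.0946,.0635]),px('side',[.5233,.123,.0635]))
E
```

```text
{'position': [0.5721, -0.0812, 0.0045], 'p': 0.75}
{'position': [0.5246, 0.0932, 0.0656], 'p': 0.56}
[0.5231 0.1046 0.0446] [ 1.2235 -0.3934 -0.1499] 0.010045616158868289 0.0 [292.1088 207.9617] [291.7334 204.4991] [293.8276 206.0938] [288.0154 201.5342]
```

View pics/chk3.png

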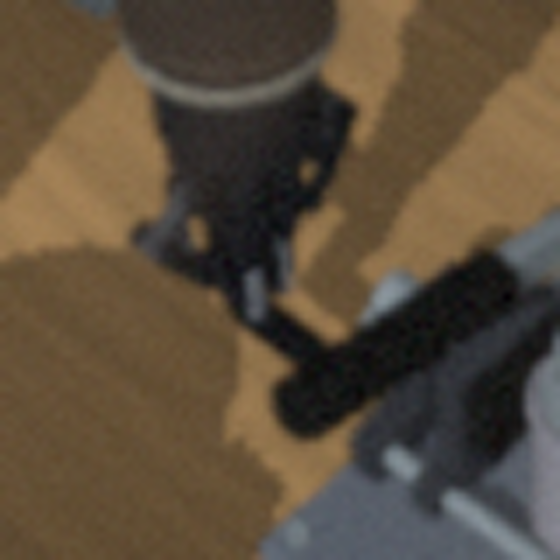

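The picture shows the closed fingers at crop (255,300), with the handle running from there to (320,350). The opening reads 10 mm with no force, so the fingers are probably not around the handle. Checking the depth points.

```bash
python3 - <<'E'
from h import *
c='side'; im,d=arm.get_image(c); cal=arm.calibration(c);K,R,t=[np.array(cal[k]) for k in 'KRt']
for v in range(198,214):
    row=[]
    for u in range(284,304):
        z=d[v,u]; P=R.T@(np.linalg.inv(K)@np.array([u*z,v*z,z])-t)
        row.append('%d,%d,%d'%tuple(P*1000) if im[v,u].max()<75 and P[2]>.02 else '.')
    print(v,' '.join(row))
E
```

```text
198 483,90,146 488,91,140 492,91,137 494,89,136 503,95,124 506,94,121 508,92,121 514,93,115 527,105,93 529,102,93 528,95,101 . . . . . . . . .
199 484,92,137 489,93,132 492,92,131 497,93,126 505,98,113 509,98,111 514,100,104 . 529,107,85 528,101,91 529,97,93 . . . . . . . . .
200 484,92,133 487,92,130 490,90,129 504,102,106 505,98,108 509,99,104 . . 516,91,105 528,102,84 529,98,87 532,96,86 . . . . . . . .
201 . 487,92,125 503,108,96 505,105,98 506,100,101 507,97,102 . . 519,96,93 528,102,80 528,97,83 . . . . . . . . .
202 . . . 507,108,88 505,100,97 506,96,99 513,99,90 . . 529,104,71 . . . . . . . . . .
203 . . . 503,104,90 504,99,93 504,94,97 513,100,84 . . 526,101,70 528,98,72 . . . . . . . . .
204 . . . . 512,110,71 506,97,87 . . . 520,94,76 525,95,71 529,94,69 . . . . . . . .
205 . . . . 512,111,64 513,107,67 516,105,65 . 518,97,71 521,96,69 525,95,66 526,91,68 527,87,71 . . . . . . .
206 . . . . . 516,111,55 513,102,66 517,102,62 519,98,64 518,92,70 522,92,66 522,87,70 525,85,69 525,81,73 . . . . . .
207 . . . . . . . 515,100,60 516,96,63 517,91,66 519,89,66 519,84,70 522,82,70 523,78,72 526,76,71 529,75,70 . . . .
208 . . . . . . . . 514,94,61 517,92,60 515,85,68 518,83,67 521,81,66 521,76,70 522,72,72 525,71,72 530,71,66 . . .
209 . . . . . . . . . . 514,84,65 515,80,67 517,77,68 518,73,71 521,72,68 522,67,72 526,67,68 406,-78,313 408,-80,312 408,-83,314
210 . . . . . . . . . . . 513,78,65 516,76,65 518,74,64 522,74,61 520,66,69 402,-78,311 402,-82,314 405,-82,312 406,-86,315
211 . . . . . . . . . . . . 513,74,63 516,72,63 396,-76,311 397,-80,314 401,-79,309 400,-84,314 401,-87,315 405,-87,312
212 . . . . . . . . . . . . . 389,-80,317 390,-84,319 392,-86,319 394,-86,318 397,-88,317 399,-88,314 401,-90,314
213 . . . . . . . . . . . . 385,-81,316 388,-81,314 389,-84,316 390,-87,318 392,-89,318 395,-89,314 397,-91,315 400,-92,313
```

Emit:
servo_tool(
  motion=[
    {"jaw": 0, "offset": [0, 0, 0], "yaw": 0},
    {"jaw": 0, "offset": [0, 0, 0], "yaw": 0},
    {"jaw": 0, "offset": [0, 0, 0], "yaw": 0},
  ],
  squeeze=20,
)

```text
t: 6.03
eef_pos: [0.5231, 0.1046, 0.0444]
tool_rot: [[-0.035, 0.999, -0.0], [0.999, 0.035, -0.0], [-0.0, -0.0, -1.0]]
wrist_force: [0.0, -0.6, -0.9]
grip_width: -0.0002
finger_force: 0.0
```

```bash
python3 - <<'E'
from h import *
c='side'; im,d=arm.get_image(c); cal=arm.calibration(c);K,R,t=[np.array(cal[k]) for k in 'KRt']
for v in range(198,213):
    row=[]
    for u in range(284,302):
        z=d[v,u]; P=R.T@(np.linalg.inv(K)@np.array([u*z,v*z,z])-t)
        row.append('%d,%d,%d'%tuple(P*1000) if P[2]>.012 else '.')
    print(v,' '.join(row))
b=im[190:220,275:311,::-1]
cv2.imwrite('pics/chk4.png',cv2.resize(b,None,fx=16,fy=16,interpolation=cv2.INTER_CUBIC))
print(px('side',arm.read_state()['eef_pos']))
for q in arm.pinpoint('side','crank_grip')[:3]: print(q)
for q in arm.silhouettes('side','crank_grip')[:3]:
    v,u=np.nonzero(q['region']); print(q['p'],len(v),u.min(),u.max(),v.min(),v.max())
E
```

```text
198 485,93,141 488,92,139 493,93,134 496,91,133 500,92,128 510,99,114 513,98,111 515,94,113 520,96,107 524,96,103 527,94,103 534,98,93 . . . . . .
199 483,91,139 490,94,131 492,92,130 496,92,127 510,105,104 512,102,104 515,100,103 513,93,111 516,92,109 524,96,98 527,95,96 535,99,86 . . . . . .
200 . . 493,94,123 508,107,98 511,107,95 508,98,106 513,98,101 517,99,97 516,92,103 525,98,90 525,92,95 . . . . . . .
201 . . . 507,108,93 509,104,95 511,102,94 512,98,97 517,98,92 516,93,98 524,97,87 527,95,86 . . . . . . .
202 . . . 518,123,64 510,107,86 509,100,92 514,101,88 518,100,84 516,93,92 521,93,88 526,95,81 . . . . . . .
203 . . . 515,119,65 518,118,63 519,113,67 512,99,86 515,98,84 518,96,83 522,95,79 528,98,72 . . . . . . .
204 . . . 513,117,63 515,114,64 517,111,65 518,107,67 521,106,66 521,100,71 523,98,71 526,96,69 526,90,75 . . . . . .
205 . . . . 514,114,59 513,107,66 514,102,70 517,101,68 516,95,74 522,97,68 522,92,72 525,90,71 526,86,72 531,87,68 . . . .
206 . . . . . 513,107,61 513,103,65 515,100,66 517,97,66 519,93,68 522,92,66 522,87,70 521,81,77 525,80,73 528,79,72 . . .
207 . . . . . . 514,104,58 513,98,64 514,93,68 517,92,66 521,91,63 519,84,70 521,80,72 524,80,69 528,79,67 530,76,68 531,72,70 .
208 . . . . . . . . 513,93,62 514,88,67 517,88,63 519,84,65 516,76,75 521,76,71 526,77,64 525,70,72 529,70,68 532,69,65
209 . . . . . . . . . 515,91,57 516,87,60 514,79,69 517,77,68 520,76,66 522,73,66 523,69,69 524,65,72 406,-78,312
210 . . . . . . . . . . . 516,82,59 514,74,68 515,70,70 517,67,71 520,66,69 404,-76,307 403,-81,313
211 . . . . . . . . . . . . 516,77,59 516,71,63 394,-79,315 396,-80,314 398,-83,316 398,-86,317
212 . . . . . . . . . . . . . 389,-80,317 391,-82,317 393,-84,317 396,-85,314 395,-89,319
[292.1143 207.9829]
{'position': [0.5224, 0.0924, 0.066], 'p': 0.57}
0.49 67 288 300 203 211
```

View pics/chk4.png

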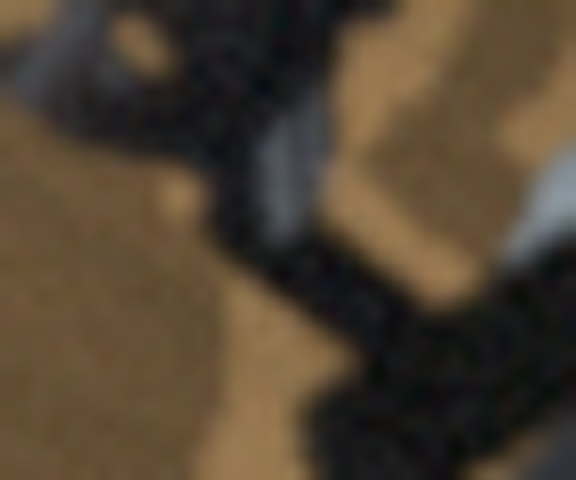

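The handle is fully visible at crop (270,250) to (420,350), running in front of and below the closed fingertips at (290,230). The true finger ends are therefore higher than the reported TCP. I'll lift and measure the tip.

Emit:
servo_tool(
  motion=[
    {"jaw": 0, "offset": [0, 0, -3], "yaw": 0},
    {"jaw": 0, "offset": [0, 0, -3], "yaw": 0},
    {"jaw": 0, "offset": [0, 0, -2], "yaw": 0},
    {"jaw": 0, "offset": [0, 0, 0], "yaw": 0},
    {"jaw": 0, "offset": [0, 0, 0], "yaw": 0},
  ],
)

```text
t: 6.6
eef_pos: [0.524, 0.1047, 0.1255]
tool_rot: [[-0.035, 0.999, 0.002], [0.999, 0.035, 0.0], [0.0, 0.002, -1.0]]
wrist_force: [-0.4, -0.6, -1.1]
grip_width: 0.0002
finger_force: 0.0
```

```bash
cat > tip.py <<'E'
from h import *
s=arm.read_state(); e=np.array(s['eef_pos']); print('off',arm.grip_point_offset,e,s['grip_width'])
for c in ('side','top'):
    im,d=arm.get_image(c); cal=arm.calibration(c);K,R,t=[np.array(cal[k]) for k in 'KRt']
    v,u=np.mgrid[0:400,0:640]; v=v.ravel();u=u.ravel();z=d.ravel()
    P=(np.linalg.inv(K)@np.c_[u*z,v*z,z].T-t[:,None]).T@R
    m=(z>0)&(abs(P[:,0]-e[0])<.05)&(abs(P[:,1]-e[1])<.03)&(P[:,2]>.08)&(P[:,2]<e[2]+.08)
    i=np.nonzero(m)[0]; i=i[np.argsort(P[i,2])][:12]
    print(c,[(int(u[k]),int(v[k]),(P[k]*1000).astype(int).tolist()) for k in i],'tcp px',px(c,e))
    if c=='side': print(np.round([[ (R.T@(np.linalg.inv(K)@np.array([uu*d[vv,uu],vv*d[vv,uu],d[vv,uu]])-t))[2] for uu in range(283,302,2)] for vv in range(180,212,2)],3))
E
python3 tip.py
```

```text
off 0.0187 [0.524  0.1047 0.1255] 0.00018256230599224767
side [(290, 188, [516, 95, 162]), (291, 187, [520, 95, 164]), (292, 185, [527, 98, 165]), (290, 187, [517, 96, 166]), (293, 185, [529, 95, 166]), (292, 186, [524, 94, 166]), (285, 185, [510, 111, 169]), (288, 187, [511, 98, 169]), (287, 186, [511, 104, 169]), (293, 184, [530, 96, 169]), (289, 187, [512, 95, 170]), (290, 185, [519, 98, 171])] tcp px [290.6154 192.5728]
[[ 0.225  0.218  0.203  0.205  0.198  0.185 -0.    -0.001  1.286  0.002]
 [ 0.215  0.212  0.192  0.189  0.187  0.175  0.003  0.003  0.002  0.   ]
 [ 0.     0.172  0.182  0.173  0.176  0.17  -0.005  0.001 -0.     0.003]
 [-0.001 -0.001  0.169  0.176  0.172 -0.004  0.001  0.001  0.001  0.003]
 [-0.001  0.003 -0.002  0.002 -0.001  0.004 -0.    -0.003 -0.006 -0.004]
 [ 0.001  0.001 -0.001  0.004  0.     0.    -0.     0.001 -0.001 -0.004]
 [ 0.001  0.     0.003 -0.001  0.002 -0.006  0.006  0.004 -0.003  0.002]
 [-0.002  0.001  0.    -0.004  0.006  0.003  0.003  0.005  0.001 -0.   ]
 [-0.003  0.001 -0.    -0.003 -0.001  0.006  0.002 -0.003  0.002  0.002]
 [-0.004 -0.001 -0.006 -0.001 -0.003  0.     0.002  0.004  0.007  0.001]
 [ 0.001  0.002 -0.001  0.002 -0.     0.     0.004  0.004 -0.001  0.001]
 [ 0.     0.     0.069  0.069  0.071  0.067  0.003 -0.001  0.002  0.   ]
 [-0.004  0.001  0.064  0.072  0.067  0.075  0.071  0.001  0.003  0.004]
 [ 0.003  0.004  0.003  0.064  0.068  0.067  0.068  0.069  0.001  0.003]
 [-0.     0.002  0.003  0.    -0.003  0.065  0.066  0.075  0.071  0.067]
 [ 0.001  0.001 -0.005  0.004 -0.005 -0.001  0.061  0.06   0.069  0.316]]
top [] tcp px [277.5123 221.2889]
```

The true finger end is at z≈0.161 where the state says 0.1255, so the tip sits about 35 mm higher than reported. The x and y values agree. I'll go 35 mm deeper.

Emit:
servo_tool(
  motion=[
    {"jaw": 6, "offset": [0, 0, 0], "yaw": 0},
    {"jaw": 6, "offset": [0, 0, 0], "yaw": 0},
    {"jaw": 6, "offset": [0, 0, 0], "yaw": 0},
    {"jaw": 6, "offset": [0, 0, 0], "yaw": 0},
    {"jaw": 6, "offset": [0, -0.1, 3], "yaw": 0},
    {"jaw": 6, "offset": [0, 0, 3], "yaw": 0},
    {"jaw": 6, "offset": [0, 0, 2], "yaw": 0},
    {"jaw": 6, "offset": [0, 0, 1.5], "yaw": 0},
    {"jaw": 6, "offset": [0, 0, 1.1], "yaw": 0},
    {"jaw": 6, "offset": [0, 0, 1], "yaw": 0},
    {"jaw": 5, "offset": [0, 0, 0], "yaw": 0},
  ],
)

```text
t: 7.62
eef_pos: [0.5213, 0.1044, 0.007]
tool_rot: [[-0.035, 0.999, -0.002], [0.999, 0.035, -0.0], [-0.0, -0.002, -1.0]]
wrist_force: [-0.8, -0.1, -0.4]
grip_width: 0.0504
finger_force: 0.0
```

Emit:
servo_tool(
  motion=[
    {"jaw": 0.5, "offset": [0, 0, 0], "yaw": 0},
    {"jaw": 0.5, "offset": [0, 0, 0], "yaw": 0},
    {"jaw": 0.5, "offset": [0, 0, 0], "yaw": 0},
    {"jaw": 0.5, "offset": [0, 0, 0], "yaw": 0},
    {"jaw": 0.5, "offset": [0, 0, 0], "yaw": 0},
    {"jaw": 0.5, "offset": [0, 0, 0], "yaw": 0},
  ],
  squeeze=20,
)

```text
t: 8.12
eef_pos: [0.5234, 0.1047, 0.0092]
tool_rot: [[-0.035, 0.999, 0.002], [0.999, 0.035, 0.0], [0.0, 0.002, -1.0]]
wrist_force: [5.8, -0.5, 4.8]
grip_width: 0.0191
finger_force: 20.3
```

Gripped: the opening is 19 mm with 20 N on the pad. Making the table of circle steps.

```bash
python3 - <<'E'
from math import *
for a in range(118,118+360,18):
    s=lambda t:(sin(radians(t)),cos(radians(t)))
    p,q=s(a),s(a+18); print(a,a+18,'%.2f %.2f'%(-4.5*(q[0]-p[0]),-4.5*(q[1]-p[1])))
E
```

```text
118 136 0.85 1.12
136 154 1.15 0.81
154 172 1.35 0.41
172 190 1.41 -0.02
190 208 1.33 -0.46
208 226 1.12 -0.85
226 244 0.81 -1.15
244 262 0.41 -1.35
262 280 -0.02 -1.41
280 298 -0.46 -1.33
298 316 -0.85 -1.12
316 334 -1.15 -0.81
334 352 -1.35 -0.41
352 370 -1.41 0.02
370 388 -1.33 0.46
388 406 -1.12 0.85
406 424 -0.81 1.15
424 442 -0.41 1.35
442 460 0.02 1.41
460 478 0.46 1.33
```

Emit:
servo_tool(
  motion=[
    {"jaw": 0.5, "offset": [0, 0.85, 1.12], "yaw": 0},
    {"jaw": 0.5, "offset": [0, 1.15, 0.81], "yaw": 0},
    {"jaw": 0.5, "offset": [0, 0, 0], "yaw": 0},
  ],
)

```text
t: 8.37
eef_pos: [0.5466, 0.1056, -0.0103]
tool_rot: [[-0.035, 0.999, 0.006], [0.999, 0.035, 0.001], [0.001, 0.006, -1.0]]
wrist_force: [5.8, -1.2, 14.5]
grip_width: 0.0194
finger_force: 21.9
```

Emit:
servo_tool(
  motion=[
    {"jaw": 0.5, "offset": [0, 1.35, 0.2], "yaw": 0},
    {"jaw": 0.5, "offset": [0, 1.41, -0.05], "yaw": 0},
    {"jaw": 0.5, "offset": [0, 1.33, -0.46], "yaw": 0},
    {"jaw": 0.5, "offset": [0, 1.12, -0.85], "yaw": 0},
    {"jaw": 0.5, "offset": [0, 0, 0], "yaw": 0},
  ],
)

```text
t: 8.78
eef_pos: [0.595, 0.1076, 0.0019]
tool_rot: [[-0.035, 0.999, -0.0], [0.999, 0.035, 0.0], [0.0, -0.0, -1.0]]
wrist_force: [-3.2, 7.9, 3.3]
grip_width: 0.0191
finger_force: 20.6
```

Emit:
servo_tool(
  motion=[
    {"jaw": 0.5, "offset": [0.05, 0.81, -1.15], "yaw": 0},
    {"jaw": 0.5, "offset": [0, 0.41, -1.35], "yaw": 0},
    {"jaw": 0.5, "offset": [0, -0.02, -1.41], "yaw": 0},
    {"jaw": 0.5, "offset": [0, -0.46, -1.33], "yaw": 0},
    {"jaw": 0.5, "offset": [0, -0.85, -1.12], "yaw": 0},
    {"jaw": 0.5, "offset": [0, 0, 0], "yaw": 0},
  ],
)

```text
t: 9.28
eef_pos: [0.5919, 0.1077, 0.0664]
tool_rot: [[-0.035, 0.999, 0.001], [0.999, 0.035, 0.0], [0.0, 0.001, -1.0]]
wrist_force: [2.3, 1.7, 2.8]
grip_width: 0.0194
finger_force: 21.5
```

Emit:
servo_tool(
  motion=[
    {"jaw": 0.5, "offset": [0, -1.15, -0.81], "yaw": 0},
    {"jaw": 0.5, "offset": [0, -1.35, -0.41], "yaw": 0},
    {"jaw": 0.5, "offset": [0, -1.41, 0.02], "yaw": 0},
    {"jaw": 0.5, "offset": [0, -1.33, 0.46], "yaw": 0},
    {"jaw": 0.5, "offset": [0, 0, 0], "yaw": 0},
  ],
)

```text
t: 9.7
eef_pos: [0.5375, 0.1052, 0.0709]
tool_rot: [[-0.035, 0.999, -0.003], [0.999, 0.035, -0.001], [-0.001, -0.003, -1.0]]
wrist_force: [-1.0, 1.6, -2.1]
grip_width: 0.0188
finger_force: 21.7
```

Emit:
servo_tool(
  motion=[
    {"jaw": 0.5, "offset": [0, -1.12, 0.85], "yaw": 0},
    {"jaw": 0.5, "offset": [0, -0.81, 1.15], "yaw": 0},
    {"jaw": 0.5, "offset": [0, -0.41, 1.35], "yaw": 0},
    {"jaw": 0.5, "offset": [0, 0.02, 1.41], "yaw": 0},
    {"jaw": 0.5, "offset": [0, 0.46, 1.33], "yaw": 0},
    {"jaw": 0.5, "offset": [0, 0.85, 1.12], "yaw": 0},
    {"jaw": 0.5, "offset": [0, 1.15, 0.81], "yaw": 0},
    {"jaw": 0.5, "offset": [0, 1.35, 0.41], "yaw": 0},
    {"jaw": 0.5, "offset": [0, 0, 0], "yaw": 0},
  ],
)

```text
t: 10.45
eef_pos: [0.5597, 0.1063, -0.0124]
tool_rot: [[-0.035, 0.999, 0.004], [0.999, 0.035, 0.0], [0.0, 0.004, -1.0]]
wrist_force: [2.4, -0.4, 6.8]
grip_width: 0.019
finger_force: 22.5
```

Emit:
servo_tool(
  motion=[
    {"jaw": 0.5, "offset": [0, 1.41, -0.02], "yaw": 0},
    {"jaw": 0.5, "offset": [0, 1.33, -0.46], "yaw": 0},
    {"jaw": 0.5, "offset": [0, 1.12, -0.85], "yaw": 0},
    {"jaw": 0.5, "offset": [0, 0.81, -1.15], "yaw": 0},
    {"jaw": 0.5, "offset": [0, 0.41, -1.35], "yaw": 0},
    {"jaw": 0.5, "offset": [0, -0.02, -1.41], "yaw": 0},
    {"jaw": 0.5, "offset": [0, -0.46, -1.33], "yaw": 0},
    {"jaw": 0.5, "offset": [0, -0.85, -1.12], "yaw": 0},
    {"jaw": 0.5, "offset": [0, -1.15, -0.81], "yaw": 0},
    {"jaw": 0.5, "offset": [0, -1.35, -0.41], "yaw": 0},
    {"jaw": 0.5, "offset": [0, 0, 0], "yaw": 0},
  ],
)

```text
t: 11.37
eef_pos: [0.5648, 0.1066, 0.0774]
tool_rot: [[-0.035, 0.999, -0.002], [0.999, 0.035, -0.0], [-0.0, -0.002, -1.0]]
wrist_force: [-0.2, 2.6, 6.2]
grip_width: 0.019
finger_force: 22.6
```

Emit:
servo_tool(
  motion=[
    {"jaw": 0.5, "offset": [0, -1.41, 0.02], "yaw": 0},
    {"jaw": 0.5, "offset": [0, -1.33, 0.46], "yaw": 0},
    {"jaw": 0.5, "offset": [0, -1.12, 0.85], "yaw": 0},
    {"jaw": 0.5, "offset": [0, -0.81, 1.15], "yaw": 0},
    {"jaw": 0.5, "offset": [0, -0.41, 1.35], "yaw": 0},
    {"jaw": 0.5, "offset": [0, 0.02, 1.41], "yaw": 0},
    {"jaw": 0.5, "offset": [0, 0.46, 1.33], "yaw": 0},
    {"jaw": 0.5, "offset": [0, 0.85, 1.12], "yaw": 0},
    {"jaw": 0.5, "offset": [0, 1.15, 0.81], "yaw": 0},
    {"jaw": 0.5, "offset": [0, 0.3, 0.1], "yaw": 0},
    {"jaw": 0.5, "offset": [0, 0, 0], "yaw": 0},
    {"jaw": 0.5, "offset": [0, 0, 0], "yaw": 0},
  ],
)

```text
t: 12.37
eef_pos: [0.5452, 0.1057, -0.0092]
tool_rot: [[-0.035, 0.999, 0.001], [0.999, 0.035, -0.0], [-0.0, 0.001, -1.0]]
wrist_force: [2.8, -1.4, 3.2]
grip_width: 0.0192
finger_force: 22.4
```

```bash
python3 - <<'E'
from h import *
s=arm.read_state(); print(s['eef_pos'],s['wrist_force'],s['t'])
ps=[]
for c,(y,x) in (('side',(180,290)),('top',(150,270))):
    im,d=arm.get_image(c); ps.append(cv2.resize(im[y:y+100,x:x+120,::-1],None,fx=3.3,fy=3.3,interpolation=cv2.INTER_CUBIC))
    for n in ('pad','tin','crank_grip','lever_grip','press'):
        for q in arm.pinpoint(c,n)[:1]: print(c,n,round(q['p'],2),q['position'])
cv2.imwrite('pics/chk5.png',np.hstack(ps))
E
```

```text
[ 0.5452  0.1057 -0.0092] [ 2.8455 -1.4077  3.2476] 12.3667
side pad 0.6 [0.5694, -0.0444, 0.0812]
side tin 0.89 [0.5656, -0.0812, 0.02]
side crank_grip 0.49 [0.5449, 0.0969, 0.0476]
side lever_grip 0.82 [0.4422, -0.0803, 0.2938]
top pad 0.44 [0.5666, -0.0438, 0.0859]
top tin 0.57 [0.5671, -0.0815, 0.0174]
top crank_grip 0.26 [0.6597, 0.439, 0.0003]
top lever_grip 0.77 [0.4342, -0.0853, 0.2904]
top press 0.85 [0.5653, -0.0799, -0.0004]
```

View pics/chk5.png

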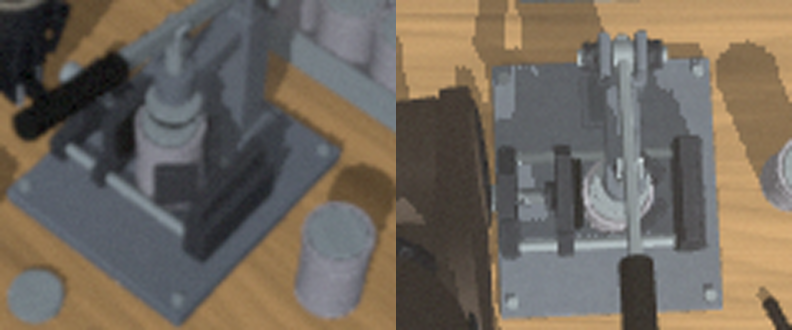

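The side and top crops show the pad touching the tin seated in the V, at side (150,150) and top (580,195), with the lid still up under the ram. I'll give a final small turn, then release and lift.

Emit:
servo_tool(
  motion=[
    {"jaw": 0.5, "offset": [0, 0.95, 0.25], "yaw": 0},
    {"jaw": 0.5, "offset": [0, 0, 0], "yaw": 0},
    {"jaw": 5, "offset": [0, 0, 0], "yaw": 0},
    {"jaw": 5, "offset": [0, 0, 0], "yaw": 0},
    {"jaw": 5, "offset": [0, 0, 0], "yaw": 0},
    {"jaw": 5, "offset": [0, 0, 0], "yaw": 0},
    {"jaw": 5, "offset": [0, 0, -2], "yaw": 0},
    {"jaw": 5, "offset": [0, 0, -3.5], "yaw": 0},
    {"jaw": 6.5, "offset": [0, 0, -4], "yaw": 0},
    {"jaw": 6.5, "offset": [0, 0, -4], "yaw": 0},
    {"jaw": 6.5, "offset": [0, 0, -4], "yaw": 0},
    {"jaw": 6.5, "offset": [0, 0, -4], "yaw": 0},
    {"jaw": 6.5, "offset": [0, 0, -4], "yaw": 0},
    {"jaw": 6.5, "offset": [0, 0, -4], "yaw": 0},
    {"jaw": 6.5, "offset": [0, 0, -4], "yaw": 0},
    {"jaw": 6.5, "offset": [0, 0, 0], "yaw": 0},
  ],
)

```text
t: 14.3
eef_pos: [0.5574, 0.1067, 0.3311]
tool_rot: [[-0.035, 0.999, 0.01], [0.999, 0.035, 0.002], [0.001, 0.011, -1.0]]
wrist_force: [0.5, 0.2, 1.3]
grip_width: 0.0651
finger_force: 0.0
```

Emit:
servo_tool(
  motion=[
    {"jaw": 6.5, "offset": [0, 0, 0], "yaw": 6.9},
    {"jaw": 6.5, "offset": [0, 0, 0], "yaw": 6.9},
    {"jaw": 6.5, "offset": [0, 0, 0], "yaw": 6.9},
    {"jaw": 6.5, "offset": [0, 0, 0], "yaw": 6.9},
    {"jaw": 6.5, "offset": [0, 0, 0], "yaw": 6.9},
    {"jaw": 6.5, "offset": [0, 0, 0], "yaw": 6.9},
    {"jaw": 6.5, "offset": [0, 0, 0], "yaw": 6.9},
    {"jaw": 6.5, "offset": [0, 0, 0], "yaw": 6.9},
    {"jaw": 6.5, "offset": [0, 0, 0], "yaw": 6.9},
    {"jaw": 6.5, "offset": [0, 0, 0], "yaw": 6.9},
    {"jaw": 6.5, "offset": [0, 0, 0], "yaw": 6.9},
    {"jaw": 6.5, "offset": [0, 0, 0], "yaw": 6.9},
    {"jaw": 6.5, "offset": [0, 0, 0], "yaw": 7.1},
    {"jaw": 6.5, "offset": [0, 0, 0], "yaw": 0},
  ],
)

```text
t: 15.47
eef_pos: [0.5542, 0.1062, 0.3229]
tool_rot: [[1.0, 0.03, -0.0], [0.03, -1.0, 0.0], [-0.0, -0.0, -1.0]]
wrist_force: [-0.1, 0.4, 0.4]
grip_width: 0.0648
finger_force: 0.0
```

```bash
python3 - <<'E'
from h import *
s=arm.read_state(); print(s['eef_pos'],s['tool_rot'],s['joint_pos'])
for c in ('side','top'):
    arm.get_image(c)
    for n in ('pad','crank_grip','lever_grip','tin','closed_tin'):
        for q in arm.pinpoint(c,n)[:1]: print(c,n,round(q['p'],2),q['position'])
E
```

```text
[0.5542 0.1062 0.3229] [[ 0.9995  0.0301 -0.0005]
 [ 0.0301 -0.9995  0.    ]
 [-0.0005 -0.     -1.    ]] [ 7.7703 14.5853 93.3415  0.0046 72.1002 96.0445]
side pad 0.5 [0.5709, -0.0445, 0.084]
side crank_grip 0.57 [0.5581, 0.094, 0.0466]
side lever_grip 0.57 [0.4395, -0.0843, 0.2929]
side tin 0.68 [0.5664, -0.0824, 0.0211]
side closed_tin 0.74 [0.395, 0.4247, 0.0012]
top pad 0.68 [0.4345, -0.0855, 0.2888]
top lever_grip 0.62 [0.5675, -0.045, 0.0831]
top tin 0.59 [0.5677, -0.0796, 0.0191]
top closed_tin 0.9 [0.5924, -0.2661, -0.0006]
```

Emit:
servo_tool(
  motion=[
    {"jaw": 6.5, "offset": [-1.58, 3.12, 0], "yaw": 0},
    {"jaw": 6.5, "offset": [-1.58, 3.12, 0], "yaw": 0},
    {"jaw": 6.5, "offset": [-1.58, 3.12, 0], "yaw": 0},
    {"jaw": 6.5, "offset": [-1.58, 3.12, 0], "yaw": 0},
    {"jaw": 6.5, "offset": [-1.58, 3.12, 0], "yaw": 0},
    {"jaw": 6.5, "offset": [-1.58, 3.12, 0], "yaw": 0},
    {"jaw": 6.5, "offset": [0, 0, 0], "yaw": 0},
    {"jaw": 6.5, "offset": [0, 0, 0], "yaw": 0},
  ],
)

```text
t: 16.73
eef_pos: [0.4663, -0.0858, 0.3233]
tool_rot: [[0.999, 0.034, 0.0], [0.034, -0.999, -0.0], [0.0, 0.0, -1.0]]
wrist_force: [1.7, 0.4, -0.3]
grip_width: 0.0652
finger_force: 0.0
```

Emit:
servo_tool(
  motion=[
    {"jaw": 6.5, "offset": [0, 0, 2], "yaw": 0},
    {"jaw": 6.5, "offset": [0, 0, 2], "yaw": 0},
    {"jaw": 6.5, "offset": [0, 0, 2], "yaw": 0},
    {"jaw": 6.5, "offset": [0, 0, 1], "yaw": 0},
    {"jaw": 6.5, "offset": [0, 0, 0], "yaw": 0},
    {"jaw": 6.5, "offset": [0, 0, 0], "yaw": 0},
  ],
)

```text
t: 17.23
eef_pos: [0.467, -0.0838, 0.2533]
tool_rot: [[0.999, 0.038, -0.001], [0.038, -0.999, 0.0], [-0.001, -0.0, -1.0]]
wrist_force: [0.5, 1.0, 0.4]
grip_width: 0.0654
finger_force: 0.0
```

```bash
python3 - <<'E'
from h import *
s=arm.read_state(); print(s['eef_pos'],s['joint_pos'])
im,d=arm.get_image('side'); cv2.imwrite('pics/chk6.png',cv2.resize(im[140:250,250:380,::-1],None,fx=5,fy=5,interpolation=cv2.INTER_CUBIC))
E
```

```text
[ 0.467  -0.0838  0.2533] [-13.8384   9.9262 109.6407   0.0063  60.4709  73.9979]
```

View pics/chk6.png

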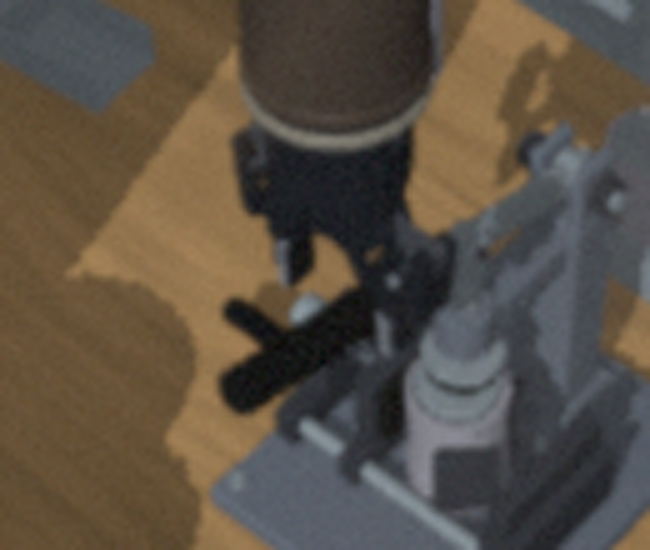

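The fingers straddle the lever grip, with the left one at (290,270), the right one at (385,330) and the grip between them. I'll lower to grip height and pinch.

Emit:
servo_tool(
  motion=[
    {"jaw": 6.5, "offset": [0, 0, 1.2], "yaw": 0},
    {"jaw": 6.5, "offset": [0, 0, 1], "yaw": 0},
    {"jaw": 1.5, "offset": [0, 0, 0], "yaw": 0},
    {"jaw": 1.5, "offset": [0, 0, 0], "yaw": 0},
    {"jaw": 1.5, "offset": [0, 0, 0], "yaw": 0},
    {"jaw": 1.5, "offset": [0, 0, 0], "yaw": 0},
    {"jaw": 1.5, "offset": [0, 0, 0], "yaw": 0},
    {"jaw": 1.5, "offset": [0, 0, 0], "yaw": 0},
    {"jaw": 1.5, "offset": [0, 0, 0], "yaw": 0},
  ],
  squeeze=60,
)

```text
t: 18.03
eef_pos: [0.467, -0.0846, 0.2315]
tool_rot: [[0.999, 0.037, 0.001], [0.037, -0.999, -0.001], [0.001, 0.001, -1.0]]
wrist_force: [-0.6, -5.4, 3.0]
grip_width: 0.0264
finger_force: 58.7
```

Emit:
servo_tool(
  motion=[
    {"jaw": 1.5, "offset": [-0.09, 0, 0.4], "yaw": 0},
    {"jaw": 1.5, "offset": [-0.09, 0, 0.4], "yaw": 0},
    {"jaw": 1.5, "offset": [-0.08, 0, 0.4], "yaw": 0},
    {"jaw": 1.5, "offset": [-0.07, 0, 0.4], "yaw": 0},
    {"jaw": 1.5, "offset": [-0.06, 0, 0.4], "yaw": 0},
    {"jaw": 1.5, "offset": [-0.05, 0, 0.4], "yaw": 0},
    {"jaw": 1.5, "offset": [-0.05, 0, 0.4], "yaw": 0},
    {"jaw": 1.5, "offset": [-0.04, 0, 0.4], "yaw": 0},
    {"jaw": 1.5, "offset": [-0.03, 0, 0.4], "yaw": 0},
    {"jaw": 1.5, "offset": [-0.02, 0, 0.4], "yaw": 0},
    {"jaw": 1.5, "offset": [0, 0, 0], "yaw": 0},
  ],
)

```text
t: 18.95
eef_pos: [0.4615, -0.0849, 0.1913]
tool_rot: [[0.999, 0.037, 0.001], [0.037, -0.999, -0.001], [0.001, 0.001, -1.0]]
wrist_force: [-3.4, -4.2, 14.1]
grip_width: 0.0262
finger_force: 60.1
```

Emit:
servo_tool(
  motion=[
    {"jaw": 1.5, "offset": [-0.01, 0, 0.3], "yaw": 0},
    {"jaw": 1.5, "offset": [0, 0, 0.3], "yaw": 0},
    {"jaw": 1.5, "offset": [0, 0, 0.1], "yaw": 0},
    {"jaw": 1.5, "offset": [0, 0, 0], "yaw": 0},
  ],
)

```text
t: 19.28
eef_pos: [0.4615, -0.0849, 0.1847]
tool_rot: [[0.999, 0.037, 0.001], [0.037, -0.999, -0.001], [0.001, 0.001, -1.0]]
wrist_force: [-4.5, -4.9, 14.5]
grip_width: 0.0265
finger_force: 60.6
```

Emit:
servo_tool(
  motion=[
    {"jaw": 1.5, "offset": [0, 0, 0.1], "yaw": 0},
    {"jaw": 1.5, "offset": [0, 0, 0.1], "yaw": 0},
    {"jaw": 1.5, "offset": [0, 0, 0], "yaw": 0},
  ],
)

```text
t: 19.53
eef_pos: [0.4616, -0.0849, 0.1828]
tool_rot: [[0.999, 0.037, 0.002], [0.037, -0.999, -0.001], [0.002, 0.001, -1.0]]
wrist_force: [-3.3, -3.4, 17.1]
grip_width: 0.0264
finger_force: 61.0
```

Emit:
servo_tool(
  motion=[
    {"jaw": 1.5, "offset": [0, 0, 0.1], "yaw": 0},
    {"jaw": 1.5, "offset": [0, 0, 0.1], "yaw": 0},
    {"jaw": 1.5, "offset": [0, 0, 0], "yaw": 0},
  ],
)

```text
t: 19.78
eef_pos: [0.4616, -0.0849, 0.181]
tool_rot: [[0.999, 0.037, 0.002], [0.037, -0.999, -0.001], [0.002, 0.001, -1.0]]
wrist_force: [-6.2, -4.8, 20.1]
grip_width: 0.0267
finger_force: 61.1
```

Emit:
servo_tool(
  motion=[
    {"jaw": 1.5, "offset": [0, 0, 0.1], "yaw": 0},
    {"jaw": 1.5, "offset": [0, 0, 0], "yaw": 0},
  ],
)

```text
t: 19.95
eef_pos: [0.4617, -0.0849, 0.1804]
tool_rot: [[0.999, 0.037, 0.002], [0.037, -0.999, -0.001], [0.002, 0.001, -1.0]]
wrist_force: [-7.2, -2.6, 28.3]
grip_width: 0.0262
finger_force: 62.5
```

The force rose sharply from 20 to 28 N, so the lever is on its stop. Checking with the cameras.

```bash
python3 - <<'E'
from h import *
ps=[]
for c,(y,x) in (('side',(160,290)),('top',(150,290))):
    im,d=arm.get_image(c); ps.append(cv2.resize(im[y:y+100,x:x+100,::-1],None,fx=3.9,fy=3.9,interpolation=cv2.INTER_CUBIC))
    for n in ('pad','tin','crank_grip','lever_grip','platen_face'):
        for q in arm.pinpoint(c,n)[:1]: print(c,n,round(q['p'],2),q['position'])
    cal=arm.calibration(c);K,R,t=[np.array(cal[k]) for k in 'KRt']
    for q in arm.silhouettes(c,'lever_grip')[:1]:
        v,u=np.nonzero(q['region']&(d>0)); z=d[v,u]; P=(np.linalg.inv(K)@np.c_[u*z,v*z,z].T-t[:,None]).T@R
        print(c,q['p'],len(u)); P=P[(P[:,0]<.445)&(P[:,2]>.15)]; print(P[np.argsort(P[:,0])][::max(1,len(P)//8)])
cv2.imwrite('pics/chk7.png',np.hstack(ps))
s=arm.read_state(); print(s['eef_pos'],s['wrist_force'],s['t'])
E
```

```text
side pad 0.39 [0.5719, -0.043, 0.0836]
side tin 0.72 [0.5637, -0.0781, 0.0196]
side crank_grip 0.49 [0.5547, 0.0935, 0.0439]
side lever_grip 0.7 [0.4329, -0.0841, 0.2342]
side platen_face 0.68 [0.5699, -0.0449, 0.0862]
side 0.62 307
[[ 0.3677 -0.0853  0.2386]
 [ 0.3742 -0.0911  0.2472]
 [ 0.3831 -0.0972  0.2439]
 [ 0.393  -0.0986  0.2396]
 [ 0.4038 -0.0919  0.2458]
 [ 0.4128 -0.098   0.2376]
 [ 0.4234 -0.0955  0.2435]
 [ 0.4328 -0.0902  0.2479]
 [ 0.4427 -0.0844  0.2515]]
top crank_grip 0.54 [0.5576, 0.0886, 0.0419]
top lever_grip 0.57 [0.5913, -0.2675, -0.001]
[ 0.4617 -0.0849  0.1804] [-7.7366 -3.1451 27.6275] 20.65
```

View pics/chk7.png

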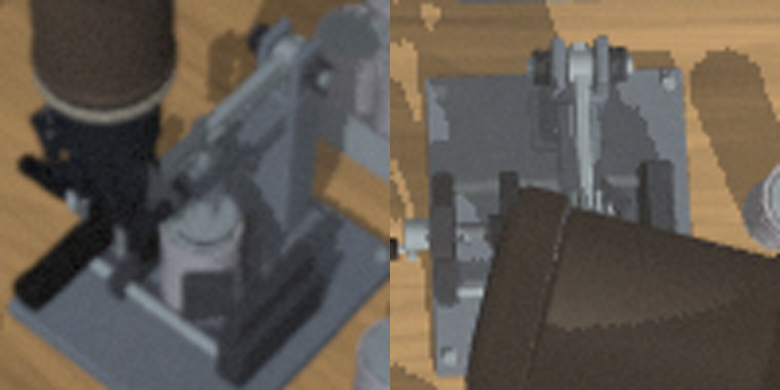

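The lever grip is level at z≈0.234, running from (30,290) to (120,220) in the side crop. The platen is down on the lid at (205,225) and the pad is against the tin. I'll hold briefly to confirm it stays steady.

Emit:
servo_tool(
  motion=[
    {"jaw": 1.5, "offset": [0, 0, 0.03], "yaw": 0},
    {"jaw": 1.5, "offset": [0, 0, 0], "yaw": 0},
    {"jaw": 1.5, "offset": [0, 0, 0], "yaw": 0},
    {"jaw": 1.5, "offset": [0, 0, 0], "yaw": 0},
    {"jaw": 1.5, "offset": [0, 0, 0], "yaw": 0},
    {"jaw": 1.5, "offset": [0, 0, 0], "yaw": 0},
    {"jaw": 1.5, "offset": [0, 0, 0], "yaw": 0},
    {"jaw": 1.5, "offset": [0, 0, 0], "yaw": 0},
    {"jaw": 1.5, "offset": [0, 0, 0], "yaw": 0},
    {"jaw": 1.5, "offset": [0, 0, 0], "yaw": 0},
  ],
)

```text
t: 21.48
eef_pos: [0.4617, -0.0849, 0.1803]
tool_rot: [[0.999, 0.037, 0.002], [0.037, -0.999, -0.001], [0.002, 0.001, -1.0]]
wrist_force: [-8.5, -3.4, 30.8]
grip_width: 0.0264
finger_force: 62.5
```

```bash
python3 -c "
from rig import arm
s=arm.read_state(); print(s['wrist_force'],s['eef_pos']); print(arm.sign_off())"
```

```text
[-8.47729946 -3.42950198 30.8113466 ] [ 0.46171197 -0.08491441  0.18031211]
the job is handed in; nothing more can be done
None
```

I handed in the job at about 21.5 s: the tin is clamped in the V-jaw (rubber squeezed about 4 mm, worked out from the crank turns), and the arm is still holding the lever on its stop with about 31 N; I did not measure the lid's flushness directly.

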